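Put the tea tin away in the lower tier of the tea chest

ROBOT

A 6-joint arm with a two-finger parallel gripper is mounted at the origin on the work surface. World frame = base frame: x ahead of the robot, y to its left, z up, the work surface at z = 0. Lengths are in m, angles in degrees, forces in N, time in s.
With the tool pointing down it reaches from about 0.275 to 0.725 m from the base axis. Payload 15.9 kg.
Tool frame: the origin (TCP) lies on the centre line of the jaws, within the pads' length; the fingertips stand 22 mm ahead of it and the grasp point (between the pads) lies 3 mm ahead of it; z points along the fingers, y is the direction in which the jaws open and shut (so a half turn about z gives the same grasp; the last joint's range is limited). The gripper opens to 85 mm and grips with 20 to 120 N. Pads are 22 mm wide; open, the fingers measure 114 mm over their backs; the gripper's body (76 mm by 85 mm) begins 54 mm behind the grasp point. The pads swing forward as they close: fully open they stand 13 mm farther back than shut.
Start: joints at [-72.021, 12.198, -1.971, 75.831, 0, 90], TCP at [0.154, -0.476, 0.253] pointing down, gripper open.
Joint ranges: [-170.91, 170.91], [-42.67, 98.43], [-65.05, 77.54], [-120.47, 116.71], [-90, 82.35], [-180, 180]. Speed limits (degrees/s): [108.29, 108.29, 136.94, 147.25, 180, 180].

INTERFACE

Orientations are given as a 3x3 rotation matrix whose columns are the frame's x, y, z axes.
In Python, from plant import robot gives the robot as it stands.
- The arm moves only by the tool move_arm, never from a script. Its arguments are lists of equal length, an entry for each row: "jaw": the opening, from 0 (shut) to 1 (fully open); "travel": the shift along the tool's x, y, z in mm, a list of three; "turn": the turn about the tool's z in rad. A call has 1 to 5 rows; each row shifts and turns the pose as measured when the row begins, along the tool's axes as they then stand; what a row does not reach is not made up. A row lasts 1/8 s, in which the tool goes at most 62.5 mm and 10.7 degrees, less where a joint would pass 70% of its speed; a pose out of reach is approached as far as the arm can. A call with a gripper value outside its range is refused whole. The fingers move at their own pace and stop on an object; "squeeze" is the grip in N (left out, the last holds). Time passes only in rows, so rows that do not move let the fingers close. It gives the time, the measured TCP pose, the force and the opening at its end, in the units of the state.
- robot.observe(): the state, without advancing time (a new reading comes with each control period).
- robot.read_camera(name): name is "scene" or "top"; returns a dict with "img" (420x560x3 uint8, red, green, blue), "intrinsics" (3x3 intrinsics, pixels), "extrinsics" (4x4, takes a point from world to camera coordinates). Camera axes: x right, y up, looking along -z (the intrinsics and any distortion apply to the point x, -y, -z); pixel columns grow to the right and rows downward; lengths in m; the calibration is good to about 2 mm. A picture is of the moment at which its call begins. There is no depth.
- robot.hand_in(): hands the job in, once; it reports no verdict.
The state is a dict: "clock": time; "joint_positions": joint angles; "joint_velocities": joint speeds; "joint_efforts": joint torques, N m; "tool_pos": TCP position; "eef_rot": TCP orientation; "contact_force": force on the tool from outside, world axes, zero at the start; "ft_torque": the same for the moment, N m; "width": finger opening in m.
Only numpy, scipy, OpenCV 4.12 (cv2) and the standard library are available. Lean on these libraries where they do the work, as an engineer would, in place of code of your own. Each camera call takes 0.05 s, during which the arm holds its last target.

TASK

Lift the hinged flap of the wooden tea chest by its brass knob until it leans back and stays open by itself. Then stand the small tea tin upright on the floor of the lower tier, beside the sugar pot already in there, and leave the flap standing open.

Things in the scene. Friction and masses are not known exactly. Their poses are not given: they have to be found in the camera images.
- flap (a joint): Wooden flap over the chest's lower tier: 116 (front to back) x 196 x 6 mm, 0.16 kg. 0 = shut, level; grows as the front edge lifts; stop at 1.75 rad, leaning away from the robot. No spring: let go below 1.5 it falls shut, above 1.55 it falls back on its stop and stays. Hinge: along the chest's y, at the flap's far edge, level with its underside, 72 mm above the table.
- flap_knob (a point): Centre of the flap's brass ball knob (22 mm diameter, thin stem). Shut: 108 mm above the table, 30 mm above the flap, 30 mm behind its front edge, mid-width. Axes turn with the flap: x from front edge to hinge, y along the hinge, z out of its upper face; the hinge line is at x +86, z -36 mm from here. The ball can turn between fingers closing along y.
- lower_tier (a point): Free place on the lower tier's floor, 6 mm above the table. Chest axes: x away from the robot to the hinge, y left, z up; the fixed chest's yaw varies 17 deg. From here the inner walls are at x -60, +60, y +55, -145 mm; a white sugar pot (54 wide, 44 tall) at y -100. Front and side walls rise to 92 mm above the table, far wall 72. A fixed tray with teaspoons is on the right.
- tea_tin_mid (a point): Centre (half-way up) of the tea tin: plain steel cylinder, 48 mm diameter, 58 mm tall, 0.08 to 0.17 kg, upright on the table left of the chest; z is its axis. Near it stand two other steel tins, one taller (48 x 95 mm tall) and one low and wide (80 x 34 mm tall); the three may swap places. A white cup stands beyond.
There are look-alikes about, which are no part of the job. Leave any orange look-alike of the part that bears tea_tin_mid alone.

How it is judged:
By the outcome, as a careful person would: the job done as asked, in the order asked, and still so for the second after the job is handed in, with the robot touching nothing.
It also fails if it takes over 64 s, if anything falls off the work surface, if the arm or the gripper's body presses on something with over 40 N, if the wrist force passes 120 N, or if a joint passes its speed limit or range.

## Working session

There is one attempt and no reset: what is moved stays moved. The work goes in short steps, Python scripts to look and compute and a tool call to move; the robot and the scene stay as the last step left them, time stands still between calls to the robot, and variables do not carry over. Pictures are saved under pics/ and viewed, and the job is handed in when it is done.

Besides the shell and the picture viewer there is one more tool, called after ">>>" as a command line: name --pt "numbers of a row" for each row, then --argument value for the rest. move_arm: Moves the arm, as the interface text tells. Its arguments: {"type":"object","properties":{"jaw":{"type":"array","items":{"type":"number"}},"travel":{"type":"array","items":{"type":"array","items":{"type":"number"}}},"turn":{"type":"array","items":{"type":"number"}},"squeeze":{"type":"number"}},"required":["jaw","travel","turn"]}

```bash
mkdir -p pics; ls; cat > h.py <<'E'
import numpy as np, cv2
from plant import robot
def shot(name,fn):
    d=robot.read_camera(name); cv2.imwrite(fn,d['img'][:,:,::-1]); np.savez(''+name+'.npz',K=d['intrinsics'],E=d['extrinsics'],img=d['img']); 
def cam(name):
    d=np.load(''+name+'.npz'); return np.array(d['K'],float),np.array(d['E'],float),d['img']
def proj(name,P):
    K,E,_=cam(name); P=np.atleast_2d(P); c=P@E[:3,:3].T+E[:3,3]; c=c*[1,-1,-1]; p=c@K.T; return p[:,:2]/p[:,2:]
def ray(name,u,v):
    K,E,_=cam(name); d=np.linalg.inv(K)@[u,v,1]; d=d*[1,-1,-1]; R=E[:3,:3]; return -R.T@E[:3,3], R.T@d
def onz(name,u,v,z):
    o,d=ray(name,u,v); return o+d*(z-o[2])/d[2]
E
python3 - <<'E'
from h import *
shot('scene','pics/s0.png');shot('top','pics/t0.png')
s=robot.observe();print(s)
for n in('scene','top'):
    K,E,_=cam(n);print(K,ray(n,280,210))
E
```

```text
pics
{'clock': 0.1, 'joint_positions': array([-7.20215371e+01,  1.22194150e+01, -2.00437791e+00,  7.58307625e+01,
       -1.09221549e-03,  8.99993636e+01]), 'joint_velocities': array([ 0.02005835, -0.10913391,  0.03226693,  0.01709704,  0.11453455,
        0.03042827]), 'joint_efforts': array([ 7.30077081e-04, -6.87247896e+01,  4.87808275e+01,  1.21733366e-02,
       -2.39960627e-06, -9.80851581e-06]), 'tool_pos': array([ 0.15423775, -0.47532097,  0.25288989]), 'eef_rot': array([[ 9.51169172e-01,  3.08669903e-01, -3.12028561e-04],
       [ 3.08670060e-01, -9.51168747e-01,  8.99795029e-04],
       [-1.90521716e-05, -9.52171168e-04, -9.99999547e-01]]), 'contact_force': array([-0.54590678, -0.22192575,  0.59623387]), 'ft_torque': array([-0.00513812, -0.0140526 ,  0.04026599]), 'width': 0.08568355746408991}
[[469.68822526   0.         278.26796971]
 [  0.         469.68822526 217.72716146]
 [  0.           0.           1.        ]] (array([ 1.09268673, -0.43049101,  0.65967412]), array([-0.65531414,  0.50590229, -0.56116889]))
[[379.38227669   0.         274.41416439]
 [  0.         379.38227669 209.80780549]
 [  0.           0.           1.        ]] (array([0.36965993, 0.03486106, 0.75632615]), array([ 0.19387643, -0.00599243, -0.98111827]))
```

View pics/s0.png

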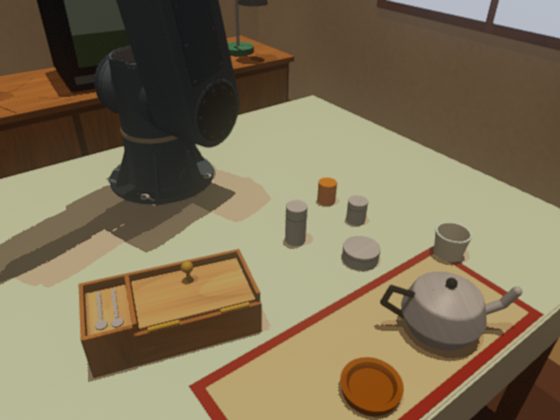

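View pics/t0.png

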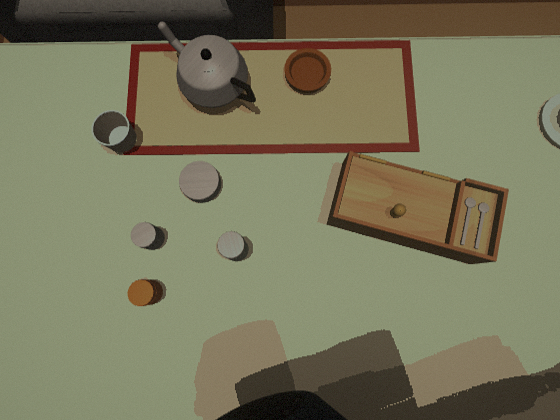

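The scene view shows the tall tin at (296,222), the small steel tin at (357,210), the orange look-alike at (327,190) and the low wide tin at (361,252). In the top view the small tin is at (145,236) and the knob at (399,210). I'll enlarge these.

```bash
python3 - <<'E'
from h import *
_,_,t=cam('top');_,_,s=cam('scene')
def crop(im,x,y,w,h,f,fn): cv2.imwrite(fn,cv2.resize(im[y:y+h,x:x+w,::-1],None,fx=f,fy=f,interpolation=cv2.INTER_CUBIC))
crop(t,320,145,200,125,4,'pics/tc1.png')
a=cv2.resize(t[210:260,110:260,::-1],None,fx=5,fy=5,interpolation=2)
b=cv2.resize(s[185:255,275:425,::-1],None,fx=5,fy=5,interpolation=2)
cv2.imwrite('pics/ab.png',np.vstack([a,b]))
crop(s,75,250,200,120,4,'pics/sc1.png')
E
```

```text
(no output)
```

View pics/tc1.png

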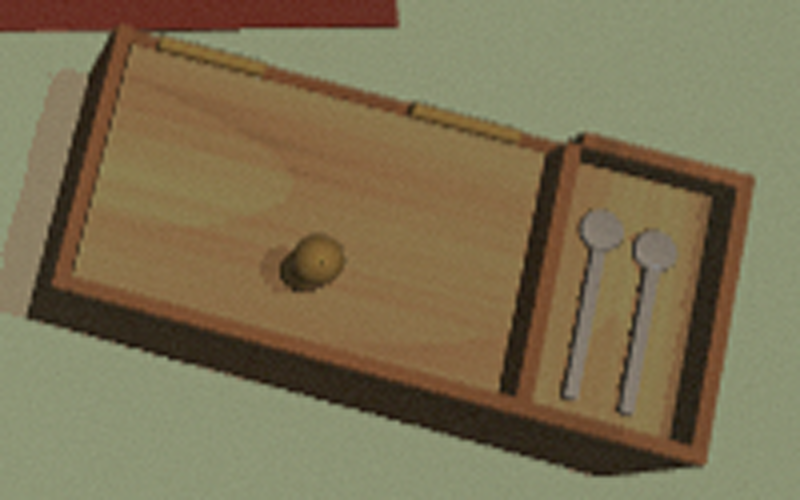

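View pics/ab.png

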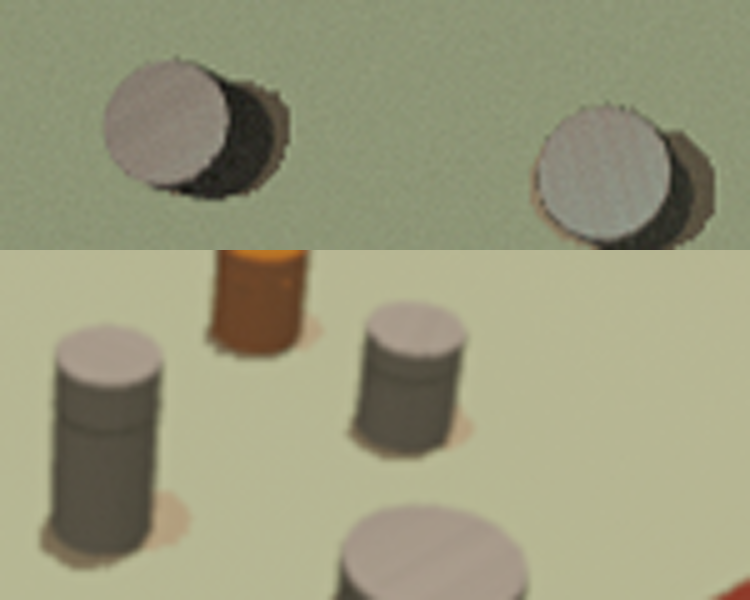

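View pics/sc1.png

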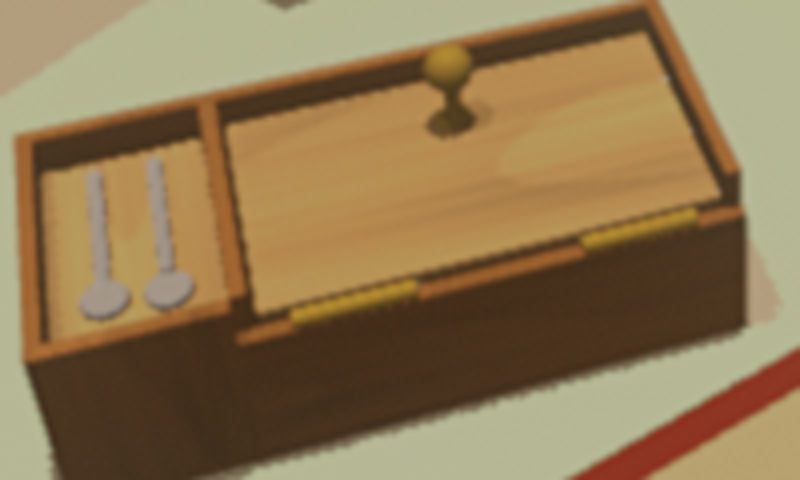

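```bash
python3 - <<'E'
from h import *
print('knob',onz('top',399.75,209.5,.108),onz('scene',186.75,266.5,.108))
print('tin',onz('top',143.4,234.6,.058),onz('scene',358,200.8,.058))
c=lambda x,y,z:onz('top',x/4+320,y/4+145,z)
for nm,a,b,z in(('front',(50,287),(706,464),.092),('far',(125,28),(548,142),.072),('left',(125,28),(50,287),.092),('right',(752,178),(706,464),.092)):
    A,B=c(*a,z),c(*b,z);d=B-A;print(nm,A,B,np.degrees(np.arctan2(d[1],d[0])))
k=lambda x,y,z:onz('scene',x/4+75,y/4+250,z)
for a,b,z in (((16,136),(655,3),.092),((240,340),(740,212),.072),((228,126),(650,32),.078)):
    A,B=k(*a,z),k(*b,z);d=B-A;print(A,B,np.degrees(np.arctan2(d[1],d[0])))
E
```

```text
knob [ 0.49620813 -0.17698475  0.108     ] [ 0.49436401 -0.17503187  0.108     ]
tin [0.46402122 0.28515721 0.058     ] [0.46669407 0.28473281 0.058     ]
front [ 0.48761919 -0.06225741  0.092     ] [ 0.40670599 -0.34209546  0.092     ] -106.12685249781883
far [ 0.61514379 -0.10549354  0.072     ] [ 0.55686677 -0.29875313  0.072     ] -106.780575753027
left [ 0.60796932 -0.10139156  0.092     ] [ 0.48761919 -0.06225741  0.092     ] 161.9870711190938
right [ 0.53356526 -0.3781936   0.092     ] [ 0.40670599 -0.34209546  0.092     ] 164.11616014172654
[ 0.40866411 -0.34020055  0.092     ] [ 0.49438312 -0.06614148  0.092     ] 72.63158635598661
[ 0.55510991 -0.30324035  0.072     ] [ 0.6148489  -0.10137794  0.072     ] 73.51445179609782
[ 0.44077895 -0.25959756  0.078     ] [ 0.49669357 -0.0710611   0.078     ] 73.48112340552373
```

>>> move_arm --jaw '[1, 1, 1, 1]' --pt "0 0 0" --pt "0 0 0" --pt "0 0 0" --pt "0 0 0" --turn '[0.151, 0.151, 0.151, 0.151]' --squeeze 40

```text
clock: 0.6
tool_pos: [0.154, -0.4746, 0.2516]
eef_rot: [[0.953, -0.303, -0.001], [-0.303, -0.953, 0.004], [-0.002, -0.003, -1.0]]
contact_force: [-1.1, 0.6, 0.6]
width: 0.0851
```

>>> move_arm --jaw '[1, 1, 1, 1, 1]' --pt "24 -38 0" --pt "24 -38 0" --pt "24 -38 0" --pt "24 -38 0" --pt "24 -38 0" --turn '[0, 0, 0, 0, 0]'

```text
clock: 1.23
tool_pos: [0.3289, -0.3273, 0.2504]
eef_rot: [[0.95, -0.311, -0.003], [-0.311, -0.95, 0.006], [-0.004, -0.005, -1.0]]
contact_force: [0.3, 0.2, -0.8]
width: 0.0854
```

>>> move_arm --jaw '[0.7, 0.7, 0.7, 0.7]' --pt "24 -38 0" --pt "24 -38 0" --pt "24 -38 0" --pt "24 -38 0" --turn '[0, 0, 0, 0]'

```text
clock: 1.72
tool_pos: [0.4711, -0.2078, 0.2499]
eef_rot: [[0.95, -0.311, -0.004], [-0.311, -0.95, 0.006], [-0.006, -0.005, -1.0]]
contact_force: [0.0, 0.0, -0.0]
width: 0.0597
```

```bash
cat >> h.py <<'E'
def d(P):
    s=robot.observe(); r=s['eef_rot']; print('tool travel mm',np.round(1000*r.T@(np.array(P)-s['tool_pos']),1),'yaw',np.degrees(np.arctan2(r[1,0],r[0,0])).round(2),'j',s['joint_positions'].round(0))
E
python3 - <<'E'
from h import *
d([.4955,-.176,.17])
E
```

```text
tool travel mm [ 13.8 -37.4  80. ] yaw -18.12 j [-24.  14.   0.  76.   0. 174.]
```

>>> move_arm --jaw '[0.7, 0.7, 0.7, 0.7, 0.7]' --pt "0 0 0" --pt "0 0 0" --pt "0 0 0" --pt "0 0 0" --pt "0 0 0" --turn '[-0.18, -0.18, -0.18, -0.18, -0.18]'

```text
clock: 2.35
tool_pos: [0.4727, -0.2045, 0.2476]
eef_rot: [[0.817, 0.577, -0.008], [0.577, -0.817, 0.008], [-0.002, -0.011, -1.0]]
contact_force: [0.1, 0.1, -1.3]
width: 0.0599
```

>>> move_arm --jaw '[0.7, 0.7, 0.7, 0.7, 0.7]' --pt "0 0 0" --pt "0 0 0" --pt "0 0 0" --pt "0 0 0" --pt "0 0 0" --turn '[-0.18, -0.18, -0.18, -0.18, -0.18]'

```text
clock: 2.98
tool_pos: [0.4718, -0.2042, 0.246]
eef_rot: [[0.025, 1.0, -0.011], [1.0, -0.025, 0.01], [0.009, -0.011, -1.0]]
contact_force: [0.2, 0.5, 0.2]
width: 0.0597
```

>>> move_arm --jaw '[0.7, 0.7, 0.7, 0.7, 0.7]' --pt "0 0 0" --pt "0 0 0" --pt "0 0 0" --pt "0 0 0" --pt "0 0 0" --turn '[-0.18, -0.18, -0.18, -0.18, -0.18]'

```text
clock: 3.6
tool_pos: [0.4709, -0.2038, 0.2444]
eef_rot: [[-0.787, 0.617, -0.014], [0.617, 0.787, 0.011], [0.018, -0.0, -1.0]]
contact_force: [-0.5, -0.7, 0.1]
width: 0.06
```

```bash
python3 - <<'E'
from h import *
d([.4955,-.176,.17])
E
```

```text
tool travel mm [-3.6 37.  74.4] yaw 141.88 j [-24.  15.   0.  76.   0.  15.]
```

>>> move_arm --jaw '[0.7, 0.7]' --pt "0 0 0" --pt "0 0 0" --turn '[-0.185, -0.185]'

```text
clock: 3.85
tool_pos: [0.4706, -0.2036, 0.2437]
eef_rot: [[-0.958, 0.286, -0.016], [0.286, 0.958, 0.012], [0.019, 0.007, -1.0]]
contact_force: [0.4, -0.2, -0.5]
width: 0.0599
```

```bash
python3 - <<'E'
from h import *
d([.4955,-.176,.17])
E
```

```text
tool travel mm [-17.3  33.1  73.6] yaw 163.38 j [-24.  15.  -0.  76.   0.  -7.]
```

>>> move_arm --jaw '[0.7, 0.7, 0.7]' --pt "-8 16 0" --pt "-8 16 35" --pt "-1 1 38" --turn '[0, 0, 0]'

```text
clock: 4.22
tool_pos: [0.4985, -0.1744, 0.1708]
eef_rot: [[-0.955, 0.295, -0.012], [0.295, 0.956, 0.011], [0.014, 0.007, -1.0]]
contact_force: [0.4, -1.5, -0.2]
width: 0.0598
```

```bash
python3 - <<'E'
from h import *
d([.4955,-.176,.110])
shot('scene','pics/s1.png');shot('top','pics/t1.png')
_,_,s=cam('scene');_,_,t=cam('top')
f=lambda im,x,y:cv2.resize(im[y:y+110,x:x+150,::-1],None,fx=5,fy=5,interpolation=2)
cv2.imwrite('pics/c1.png',np.vstack([f(s,115,200)]))
E
```

```text
tool travel mm [ 1.5 -2.8 60.8] yaw 162.85 j [-19.  18.  -7.  66.   0.  -2.]
```

View pics/c1.png

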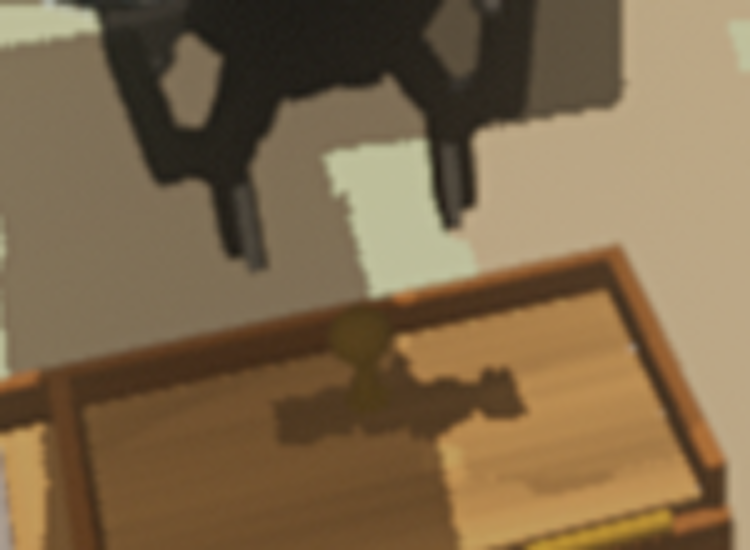

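>>> move_arm --jaw '[0.7, 0.7, 0.7]' --pt "2 -3 20" --pt "0 0 21" --pt "0 0 21" --turn '[-0.009, 0, 0]'

```text
clock: 4.7
tool_pos: [0.4948, -0.1754, 0.1097]
eef_rot: [[-0.956, 0.293, -0.014], [0.293, 0.956, 0.011], [0.016, 0.007, -1.0]]
contact_force: [0.4, 0.4, -0.7]
width: 0.0597
```

```bash
python3 - <<'E'
from h import *
d([.4955,-.176,.110])
E
```

```text
tool travel mm [-0.8 -0.4 -0.3] yaw 162.97 j [-20.  20. -13.  58.   0.  -3.]
```

Close on the knob.

>>> move_arm --jaw '[0.1, 0.1, 0.1, 0.1]' --pt "0 0 0" --pt "0 0 0" --pt "0 0 0" --pt "0 0 0" --turn '[0, 0, 0, 0]' --squeeze 30

```text
clock: 5.2
tool_pos: [0.4964, -0.1749, 0.1135]
eef_rot: [[-0.955, 0.297, -0.011], [0.297, 0.955, 0.012], [0.015, 0.008, -1.0]]
contact_force: [-0.3, -0.1, -1.7]
width: 0.0199
```

```bash
python3 - <<'E'
from h import *
d([.4955,-.176,.110])
shot('scene','pics/s2.png')
_,_,s=cam('scene')
f=lambda im,x,y:cv2.resize(im[y:y+110,x:x+150,::-1],None,fx=5,fy=5,interpolation=2)
cv2.imwrite('pics/c2.png',f(s,115,200))
import numpy as np
# knob arc (hinge frame): displacement in chest x,z from shut
for t in np.arange(0,1.76,.125):
    print(round(t,3), (86-86*np.cos(t)+36*np.sin(t)).round(1),(86*np.sin(t)+36*np.cos(t)-36).round(1))
E
```

```text
tool travel mm [ 0.4 -1.4  3.5] yaw 162.74 j [-20.  20. -12.  59.   0.  -2.]
0.0 0.0 0.0
0.125 5.2 10.4
0.25 11.6 20.2
0.375 19.2 29.0
0.5 27.8 36.8
0.625 37.3 43.5
0.75 47.6 49.0
0.875 58.5 53.1
1.0 69.8 55.8
1.125 81.4 57.1
1.25 93.0 57.0
1.375 104.6 55.4
1.5 115.8 52.3
1.625 126.6 47.9
1.75 136.8 42.2
```

View pics/c2.png

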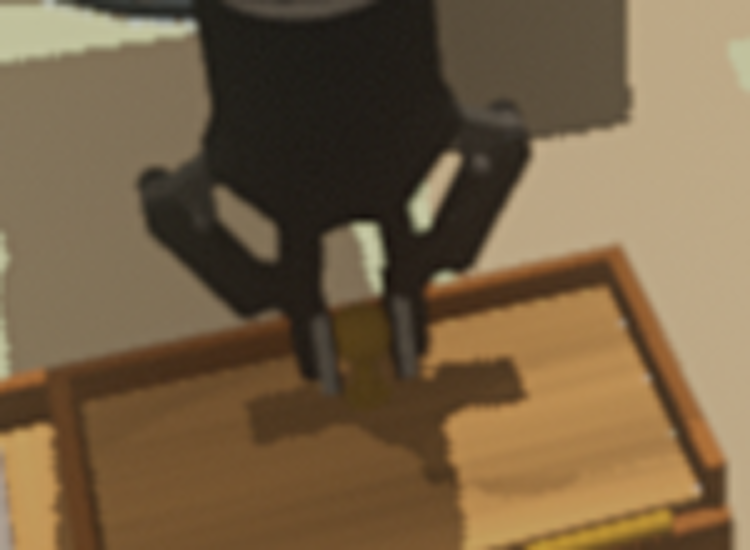

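>>> move_arm --jaw '[0.1, 0.1, 0.1]' --pt "-5.2 0 -10.4" --pt "-6.4 0 -9.8" --pt "-7.6 0 -8.8" --turn '[0, 0, 0]' --squeeze 40

```text
clock: 5.62
tool_pos: [0.5163, -0.1808, 0.1442]
eef_rot: [[-0.955, 0.297, -0.011], [0.297, 0.955, 0.013], [0.014, 0.009, -1.0]]
contact_force: [5.3, 3.9, -9.6]
width: 0.0195
```

```bash
python3 - <<'E'
from h import *
d([.4955,-.176,.110])
shot('scene','pics/s3.png')
_,_,s=cam('scene')
f=lambda im,x,y:cv2.resize(im[y:y+150,x:x+200,::-1],None,fx=4,fy=4,interpolation=2)
cv2.imwrite('pics/c3.png',f(s,75,190))
E
```

```text
tool travel mm [20.8 -1.9 34.5] yaw 162.74 j [-20.  21.  -6.  64.   0.  -2.]
```

View pics/c3.png

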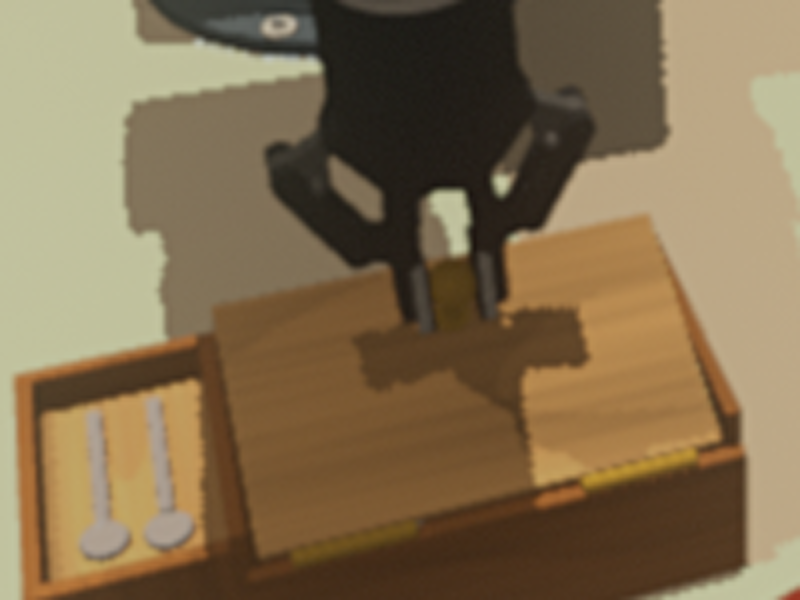

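>>> move_arm --jaw '[0.1, 0.1, 0.1]' --pt "-7.4 0 -5.8" --pt "-9.5 0 -6.7" --pt "-10.3 0 -5.5" --turn '[0, 0, 0]'

```text
clock: 6.05
tool_pos: [0.5448, -0.1892, 0.1649]
eef_rot: [[-0.955, 0.297, -0.01], [0.296, 0.955, 0.014], [0.014, 0.01, -1.0]]
contact_force: [1.8, 5.0, -8.9]
width: 0.0193
```

```bash
python3 - <<'E'
from h import *
d([.4955,-.176,.110])
E
```

```text
tool travel mm [50.3 -2.6 55.5] yaw 162.75 j [-19.  24.   1.  68.   1.  -2.]
```

>>> move_arm --jaw '[0.1, 0.1, 0.1]' --pt "-8.6 0 -1.1" --pt "-11.3 0 -2.7" --pt "-11.6 0 -1.3" --turn '[0, 0, 0]'

```text
clock: 6.42
tool_pos: [0.5763, -0.1986, 0.1716]
eef_rot: [[-0.955, 0.296, -0.01], [0.296, 0.955, 0.015], [0.014, 0.011, -1.0]]
contact_force: [-0.6, 4.3, -6.5]
width: 0.0194
```

```bash
python3 - <<'E'
from h import *
d([.4955,-.176,.110])
E
```

```text
tool travel mm [83.  -3.1 62.8] yaw 162.77 j [-19.  27.   8.  71.   1.  -2.]
```

>>> move_arm --jaw '[0.1, 0.1, 0.1]' --pt "-10.4 0 1.2" --pt "-11.6 0 1.8" --pt "-11.2 0 3.2" --turn '[0, 0, 0]'

```text
clock: 6.8
tool_pos: [0.6101, -0.2085, 0.1665]
eef_rot: [[-0.955, 0.296, -0.009], [0.296, 0.955, 0.015], [0.013, 0.012, -1.0]]
contact_force: [-1.2, 4.2, -0.4]
width: 0.0192
```

```bash
python3 - <<'E'
from h import *
d([.4955,-.176,.110])
shot('scene','pics/s4.png')
_,_,s=cam('scene')
f=lambda im,x,y:cv2.resize(im[y:y+150,x:x+200,::-1],None,fx=4,fy=4,interpolation=2)
cv2.imwrite('pics/c4.png',f(s,75,190))
E
```

```text
tool travel mm [118.3  -3.6  58. ] yaw 162.78 j [-19.  32.  14.  73.   1.  -2.]
```

View pics/c4.png

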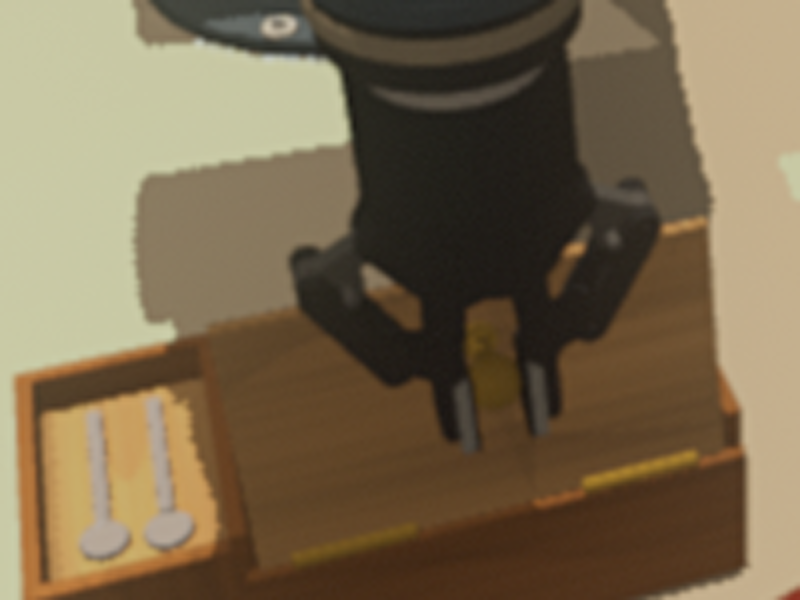

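>>> move_arm --jaw '[0.1, 0.1]' --pt "-8 0 4" --pt "-6 0 4" --turn '[0, 0]'

```text
clock: 7.1
tool_pos: [0.6266, -0.2134, 0.1595]
eef_rot: [[-0.955, 0.296, -0.005], [0.296, 0.955, 0.014], [0.009, 0.012, -1.0]]
contact_force: [3.6, 4.0, 7.3]
width: 0.0175
```

```bash
python3 - <<'E'
from h import *
d([.4955,-.176,.110])
E
```

```text
tool travel mm [135.9  -3.7  50.6] yaw 162.79 j [-19.  34.  17.  73.   1.  -2.]
```

>>> move_arm --jaw '[0.6, 0.6, 0.6]' --pt "0 0 0" --pt "0 0 0" --pt "0 0 -2" --turn '[0, 0, 0]'

```text
clock: 7.48
tool_pos: [0.6267, -0.2144, 0.1615]
eef_rot: [[-0.955, 0.297, -0.005], [0.296, 0.955, 0.012], [0.009, 0.01, -1.0]]
contact_force: [0.7, -0.3, 0.2]
width: 0.0513
```

```bash
python3 - <<'E'
from h import *
d([.4955,-.176,.110])
shot('scene','pics/s5.png')
_,_,s=cam('scene')
f=lambda im,x,y:cv2.resize(im[y:y+150,x:x+200,::-1],None,fx=4,fy=4,interpolation=2)
cv2.imwrite('pics/c5.png',f(s,75,190))
E
```

```text
tool travel mm [136.2  -2.8  52.7] yaw 162.75 j [-19.  34.  17.  73.   1.  -2.]
```

View pics/c5.png

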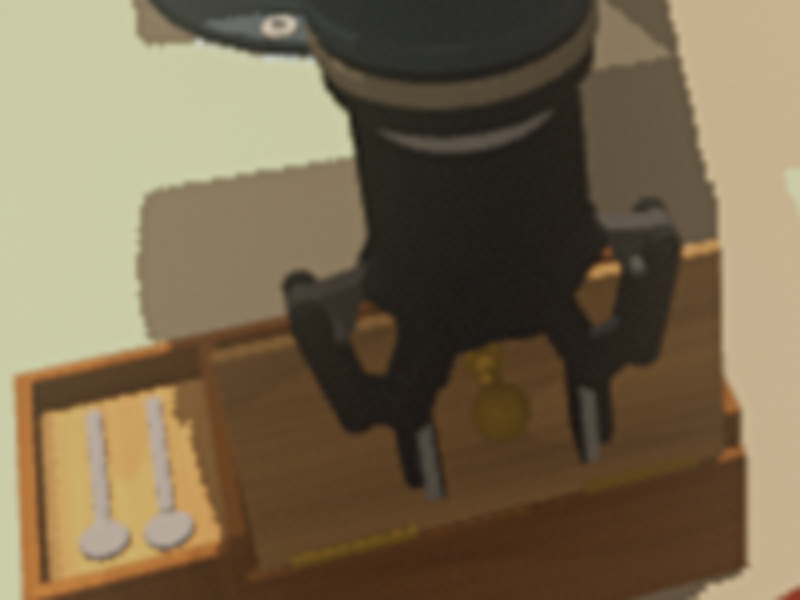

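>>> move_arm --jaw '[0.7, 0.7, 0.8, 1]' --pt "0 0 -20" --pt "0 0 -35" --pt "0 0 -40" --pt "0 0 -35" --turn '[0, 0, 0, 0]'

```text
clock: 8.02
tool_pos: [0.6254, -0.2158, 0.2936]
eef_rot: [[-0.955, 0.297, -0.01], [0.297, 0.955, 0.013], [0.013, 0.01, -1.0]]
contact_force: [0.7, -0.1, -0.4]
width: 0.084
```

```bash
python3 - <<'E'
from h import *
d([.465,.285,.28])
print([onz('top',*p) for p in ((231,245,.095),(142,292,.058),(200,181,.034))])
E
```

```text
tool travel mm [301.7 430.4  21.8] yaw 162.73 j [-19.  35.  38.  93.   1.  -2.]
[array([0.43901982, 0.11720298, 0.095     ]), array([0.35964641, 0.28167102, 0.058     ]), array([0.5726412 , 0.18769948, 0.034     ])]
```

>>> move_arm --jaw '[1, 1, 1, 1, 1]' --pt "27 39 0" --pt "27 39 0" --pt "27 39 0" --pt "27 39 0" --pt "27 39 0" --turn '[0, 0, 0, 0, 0]'

```text
clock: 8.65
tool_pos: [0.5549, 0.0128, 0.3008]
eef_rot: [[-0.953, 0.302, -0.001], [0.302, 0.953, 0.01], [0.004, 0.01, -1.0]]
contact_force: [0.6, 1.1, -0.0]
width: 0.0852
```

>>> move_arm --jaw '[1, 1, 1, 1, 1]' --pt "27 39 0" --pt "27 39 0" --pt "27 39 0" --pt "27 39 0" --pt "27 39 0" --turn '[0, 0, 0, 0, 0]'

```text
clock: 9.28
tool_pos: [0.4813, 0.2458, 0.3049]
eef_rot: [[-0.953, 0.303, 0.002], [0.303, 0.953, 0.01], [0.001, 0.01, -1.0]]
contact_force: [1.0, -0.4, 0.6]
width: 0.0853
```

```bash
python3 - <<'E'
from h import *
d([.465,.285,.14])
E
```

```text
tool travel mm [ 27.2  30.7 165.2] yaw 162.37 j [27. 17. 11. 84.  0. 44.]
```

>>> move_arm --jaw '[1, 1, 1, 1, 1]' --pt "14 15 0" --pt "13 15 45" --pt "0 0 45" --pt "0 0 40" --pt "0 0 35" --turn '[0, 0, 0, 0, 0]'

```text
clock: 9.9
tool_pos: [0.4643, 0.2897, 0.1395]
eef_rot: [[-0.955, 0.298, 0.009], [0.298, 0.954, 0.014], [-0.005, 0.016, -1.0]]
contact_force: [0.4, 0.3, 0.3]
width: 0.0854
```

```bash
python3 - <<'E'
from h import *
d([.465,.285,.049])
shot('scene','pics/s6.png');shot('top','pics/t6.png')
_,_,s=cam('scene');_,_,t=cam('top')
f=lambda im,x,y:cv2.resize(im[y:y+75,x:x+180,::-1],None,fx=4,fy=4,interpolation=2)
cv2.imwrite('pics/c6.png',np.vstack([f(s,265,165),f(t,70,190)]))
E
```

```text
tool travel mm [-1.6 -5.7 90.5] yaw 162.66 j [32. 20. -9. 61.  0. 49.]
```

View pics/c6.png

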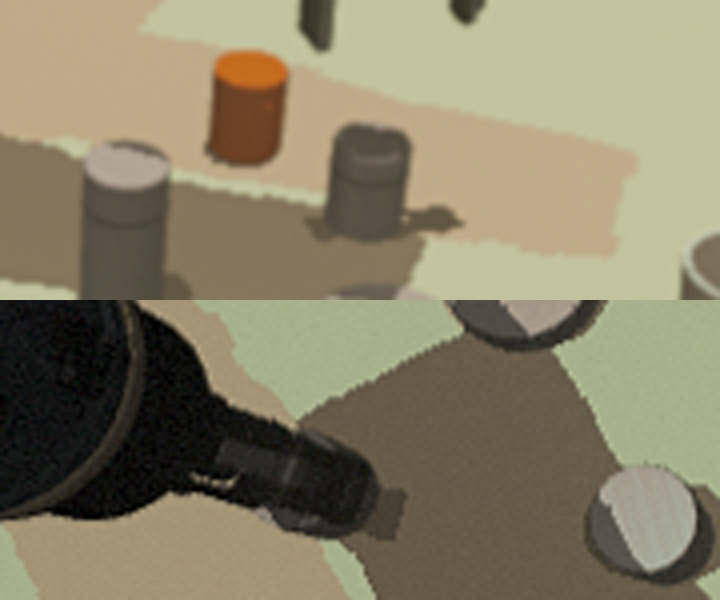

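View pics/s6.png

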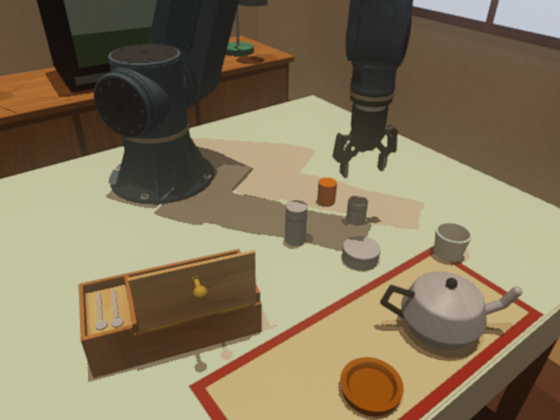

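The flap stands open and the gripper is above the small tin. I'll correct the lateral offset and descend.

>>> move_arm --jaw '[1, 1, 1, 1]' --pt "-1 -6 15" --pt "0 0 27" --pt "0 0 26" --pt "0 0 24" --turn '[0, 0, 0, 0]'

```text
clock: 10.5
tool_pos: [0.4666, 0.2855, 0.0517]
eef_rot: [[-0.954, 0.299, 0.013], [0.299, 0.954, 0.016], [-0.008, 0.019, -1.0]]
contact_force: [-0.9, 0.6, -0.3]
width: 0.0851
```

```bash
python3 - <<'E'
from h import *
d([.465,.285,.049])
shot('scene','pics/s7.png')
_,_,s=cam('scene')
cv2.imwrite('pics/c7.png',cv2.resize(s[130:250,280:440,::-1],None,fx=5,fy=5,interpolation=2))
E
```

```text
tool travel mm [ 1.4 -1.   2.7] yaw 162.62 j [ 31.  24. -17.  49.   0.  49.]
```

View pics/c7.png

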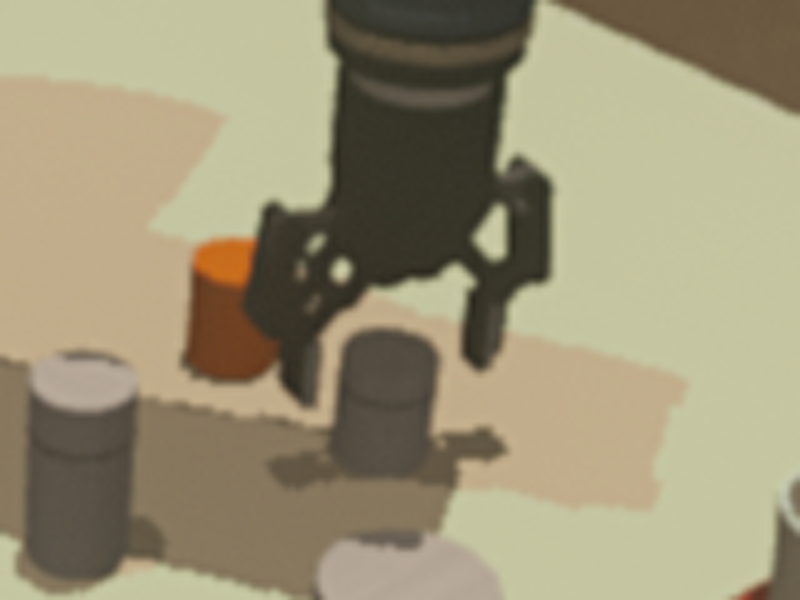

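>>> move_arm --jaw '[0.4, 0.4, 0.4, 0.4, 0.4]' --pt "1 -1 3" --pt "0 0 0" --pt "0 0 0" --pt "0 0 0" --pt "0 0 0" --turn '[0, 0, 0, 0, 0]' --squeeze 40

```text
clock: 11.18
tool_pos: [0.4663, 0.2853, 0.0506]
eef_rot: [[-0.954, 0.299, 0.015], [0.299, 0.954, 0.017], [-0.009, 0.02, -1.0]]
contact_force: [-0.0, 0.3, -1.5]
width: 0.0469
```

```bash
python3 - <<'E'
from h import *
d([.465,.285,.049]); print(robot.observe()['width'])
E
```

```text
tool travel mm [ 1.2 -0.7  1.6] yaw 162.61 j [ 31.  24. -17.  48.   0.  49.]
0.04690567376401339
```

>>> move_arm --jaw '[0.4, 0.4, 0.4, 0.4, 0.4]' --pt "0 0 -15" --pt "0 0 -40" --pt "0 0 -45" --pt "0 0 -45" --pt "0 0 -40" --turn '[0, 0, 0, 0, 0]'

```text
clock: 11.8
tool_pos: [0.4616, 0.2809, 0.2427]
eef_rot: [[-0.954, 0.299, 0.011], [0.299, 0.954, 0.015], [-0.007, 0.017, -1.0]]
contact_force: [0.2, -0.1, -2.0]
width: 0.047
```

```bash
python3 - <<'E'
from h import *
d([.533,-.147,.25]); print(robot.observe()['width'])
shot('scene','pics/s8.png')
E
```

```text
tool travel mm [-196.1 -386.9  -12.8] yaw 162.61 j [31. 16.  2. 75.  0. 49.]
0.047014220555079325
```

View pics/s8.png

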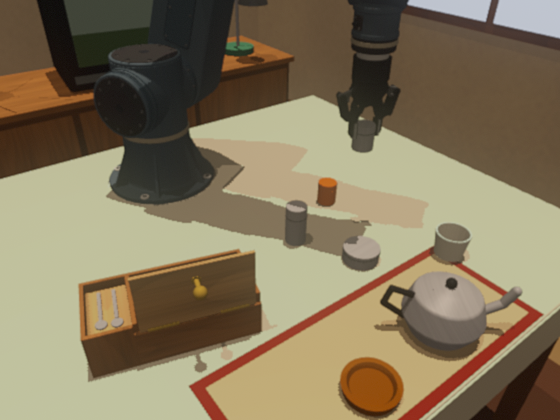

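```bash
python3 - <<'E'
from h import *
shot('top','pics/t8.png')
_,_,t=cam('top')
cv2.imwrite('pics/c8.png',cv2.resize(t[145:270,320:520,::-1],None,fx=4,fy=4,interpolation=2))
E
```

```text
(no output)
```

View pics/c8.png

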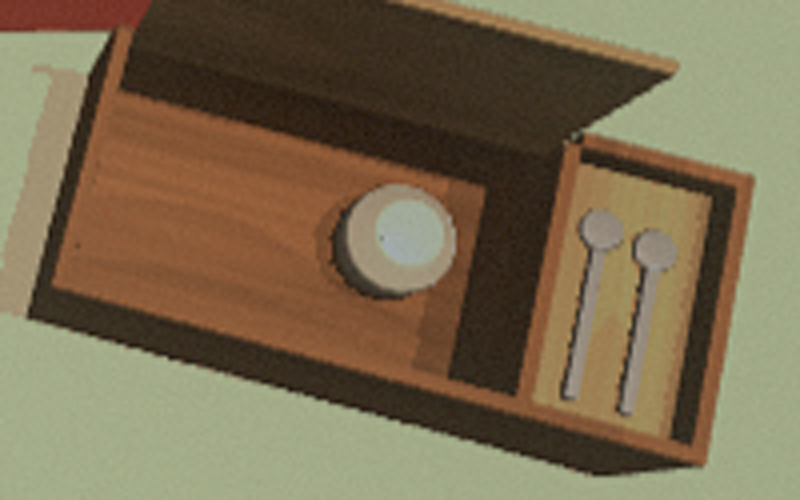

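```bash
python3 - <<'E'
from h import *
c=lambda x,y,z:onz('top',x/4+320,y/4+145,z)
a=np.radians(-16.8);X=np.array([np.cos(a),np.sin(a)]);Y=np.array([-X[1],X[0]])
pot=c(402,238,.05)[:2];fr=c(487,184,.006)[:2];fl=c(115,92,.006)[:2];
print('yaw',np.degrees(np.arctan2(*(fl-fr)[::-1]))-90)
print('pot->L',pot+100*Y/1000,'fr->L',fr-.06*X+.145*Y,'fl->L',fl-.06*X-.055*Y)
k=np.array([.4955,-.176]);print('knob->L',k+.028*X+.045*Y)
wl=c(120,30,.092)[:2];print('left inner rim y rel knobL',[(p-(k+.028*X+.045*Y))@Y for p in (c(130,40,.092)[:2],c(72,290,.092)[:2])])
L=k+.028*X+.045*Y-.006*Y;print('L',L)
d([*L,.25])
E
```

```text
yaw -15.356497958634222
pot->L [ 0.54562466 -0.14010135] fr->L [ 0.53778054 -0.14177589] fl->L [ 0.53097891 -0.14751764]
knob->L [ 0.53531138 -0.14101351]
left inner rim y rel knobL [np.float64(0.05533386201190035), np.float64(0.05190865826938868)]
L [ 0.53357719 -0.14675743]
tool travel mm [-195.4 -387.9  -11.1] yaw 162.61 j [31. 16.  2. 74.  0. 49.]
```

>>> move_arm --jaw '[0.4, 0.4, 0.4, 0.4, 0.4]' --pt "-15 -30 -4" --pt "-22 -43 -4" --pt "-22 -43 0" --pt "-22 -43 0" --pt "-22 -43 0" --turn '[0, 0, 0, 0, 0]'

```text
clock: 12.52
tool_pos: [0.5008, 0.0546, 0.252]
eef_rot: [[-0.956, 0.293, 0.018], [0.293, 0.956, 0.019], [-0.012, 0.023, -1.0]]
contact_force: [1.4, -0.3, -1.5]
width: 0.0468
```

>>> move_arm --jaw '[0.4, 0.4, 0.4, 0.4]' --pt "-22 -43 0" --pt "-22 -43 0" --pt "-22 -43 0" --pt "-18 -35 0" --turn '[0, 0, 0, 0]'

```text
clock: 13.02
tool_pos: [0.5321, -0.1336, 0.2501]
eef_rot: [[-0.956, 0.294, 0.018], [0.294, 0.956, 0.019], [-0.012, 0.023, -1.0]]
contact_force: [1.0, 0.0, -0.9]
width: 0.0467
```

```bash
python3 - <<'E'
from h import *
d([.5336,-.147,.13]); print(robot.observe()['width'])
E
```

```text
tool travel mm [ -3.9 -15.2 119.8] yaw 162.9 j [-15.  17.   4.  76.   1.   2.]
0.04669440783122795
```

>>> move_arm --jaw '[0.4, 0.4, 0.4, 0.4]' --pt "-2 -8 0" --pt "-2 -7 20" --pt "0 0 35" --pt "0 0 30" --turn '[0, 0, 0, 0]'

```text
clock: 13.52
tool_pos: [0.5334, -0.1499, 0.1649]
eef_rot: [[-0.955, 0.297, 0.022], [0.297, 0.955, 0.018], [-0.015, 0.024, -1.0]]
contact_force: [-0.4, -0.1, -2.0]
width: 0.047
```

```bash
python3 - <<'E'
from h import *
d([.5336,-.147,.0575]); print(robot.observe()['width'])
shot('scene','pics/s9.png');shot('top','pics/t9.png')
_,_,s=cam('scene');_,_,t=cam('top')
f=lambda im,x,y:cv2.resize(im[y:y+75,x:x+180,::-1],None,fx=4,fy=4,interpolation=2)
cv2.imwrite('pics/c9.png',np.vstack([cv2.resize(s[190:340,75:275,::-1],None,fx=4,fy=4)]))
cv2.imwrite('pics/c9t.png',cv2.resize(t[130:270,300:500,::-1],None,fx=4,fy=4,interpolation=2))
E
```

```text
tool travel mm [  2.3   0.3 107.4] yaw 162.71 j [-16.  20.  -5.  64.   1.   1.]
0.04703597710728092
```

View pics/c9.png

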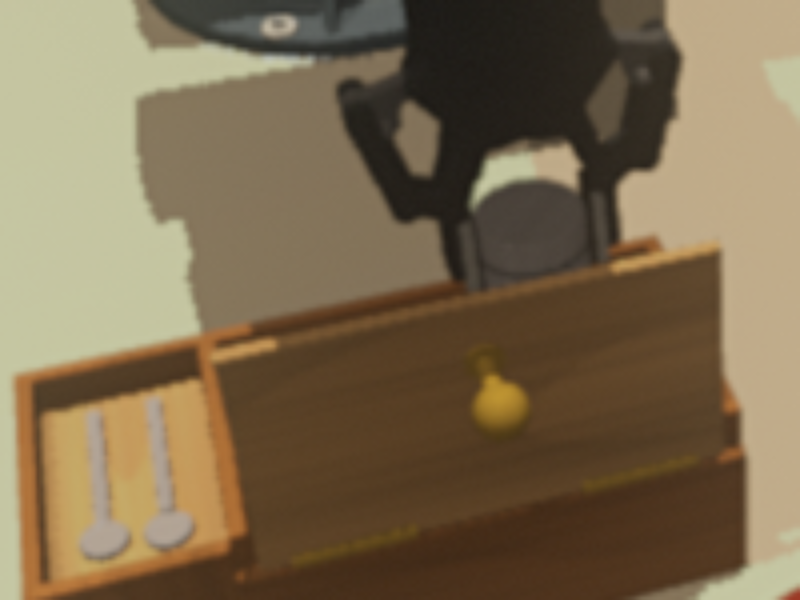

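View pics/c9t.png

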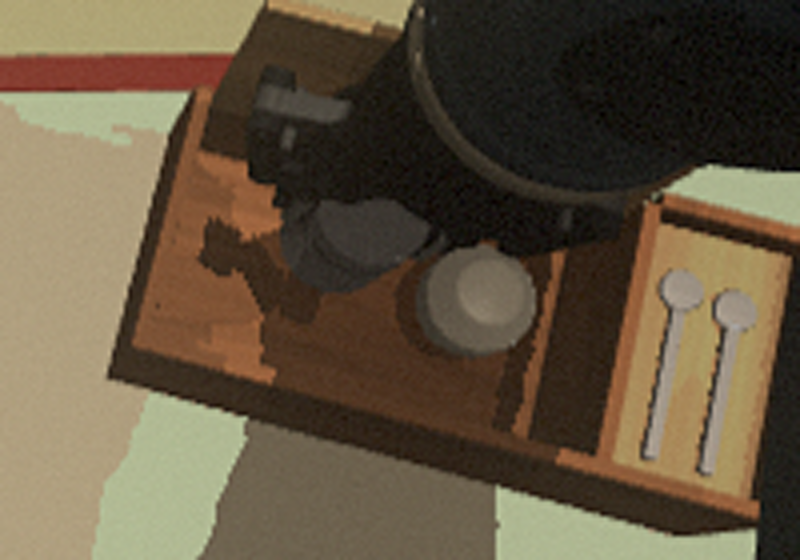

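>>> move_arm --jaw '[0.4, 0.4, 0.4, 0.4]' --pt "3 1 20" --pt "0 0 30" --pt "0 0 25" --pt "0 0 15" --turn '[0, 0, 0, 0]'

```text
clock: 14.12
tool_pos: [0.5335, -0.1448, 0.0775]
eef_rot: [[-0.955, 0.295, 0.024], [0.295, 0.955, 0.018], [-0.017, 0.024, -1.0]]
contact_force: [-0.1, -0.5, -1.0]
width: 0.0466
```

```bash
python3 - <<'E'
from h import *
d([.5336,-.147,.0570]); print(robot.observe()['width'])
E
```

```text
tool travel mm [-0.4 -2.6 20.5] yaw 162.83 j [-16.  23. -14.  53.   1.   1.]
0.04660535996119236
```

>>> move_arm --jaw '[0.4, 0.4, 0.4, 0.4]' --pt "0 -2 10" --pt "0 0 5" --pt "0 0 3" --pt "0 0 2" --turn '[0, 0, 0, 0]'

```text
clock: 14.62
tool_pos: [0.5346, -0.1465, 0.0586]
eef_rot: [[-0.955, 0.294, 0.026], [0.295, 0.955, 0.017], [-0.019, 0.024, -1.0]]
contact_force: [0.3, -0.2, -1.0]
width: 0.047
```

```bash
python3 - <<'E'
from h import *
d([.5336,-.147,.0570]); print(robot.observe()['width'])
E
```

```text
tool travel mm [ 0.9 -0.8  1.6] yaw 162.85 j [-16.  24. -15.  50.   1.   1.]
0.04703047343519946
```

>>> move_arm --jaw '[0.4, 0.4]' --pt "0 0 1.5" --pt "0 0 1" --turn '[0, 0]'

```text
clock: 14.88
tool_pos: [0.535, -0.1466, 0.0564]
eef_rot: [[-0.955, 0.294, 0.026], [0.295, 0.955, 0.017], [-0.02, 0.024, -1.0]]
contact_force: [0.5, 0.5, -1.8]
width: 0.047
```

>>> move_arm --jaw '[0.4]' --pt "0 0 1.2" --turn '[0]'

```text
clock: 15.0
tool_pos: [0.5351, -0.1466, 0.0553]
eef_rot: [[-0.955, 0.294, 0.027], [0.295, 0.955, 0.017], [-0.02, 0.024, -1.0]]
contact_force: [0.3, 1.2, 6.1]
width: 0.0464
```

>>> move_arm --jaw '[0.4]' --pt "0 0 1" --turn '[0]'

```text
clock: 15.12
tool_pos: [0.5356, -0.1467, 0.0551]
eef_rot: [[-0.955, 0.294, 0.028], [0.295, 0.955, 0.017], [-0.022, 0.024, -0.999]]
contact_force: [-5.2, 2.9, 22.9]
width: 0.0469
```

Floor contact is felt. Release it gently.

>>> move_arm --jaw '[0.62, 0.7, 0.75, 0.75]' --pt "0 0 -0.5" --pt "0 0 0" --pt "0 0 -1" --pt "0 0 -2" --turn '[0, 0, 0, 0]'

```text
clock: 15.62
tool_pos: [0.5349, -0.148, 0.0585]
eef_rot: [[-0.955, 0.295, 0.026], [0.296, 0.955, 0.014], [-0.021, 0.021, -1.0]]
contact_force: [0.3, -0.6, 0.6]
width: 0.0639
```

>>> move_arm --jaw '[0.75, 0.75, 0.75, 0.75, 0.75]' --pt "0 0 -10" --pt "0 0 -25" --pt "0 0 -45" --pt "0 0 -45" --pt "0 0 -45" --turn '[0, 0, 0, 0, 0]'

```text
clock: 16.25
tool_pos: [0.5286, -0.1494, 0.233]
eef_rot: [[-0.955, 0.295, 0.023], [0.295, 0.955, 0.017], [-0.017, 0.022, -1.0]]
contact_force: [0.9, 0.3, 0.2]
width: 0.0643
```

>>> move_arm --jaw '[0.75, 0.75, 0.75, 0.75, 0.75]' --pt "10 30 -10" --pt "20 40 0" --pt "20 40 0" --pt "20 40 0" --pt "20 40 0" --turn '[0, 0, 0, 0, 0]'

```text
clock: 16.88
tool_pos: [0.4997, 0.0621, 0.2537]
eef_rot: [[-0.954, 0.299, 0.034], [0.299, 0.954, 0.016], [-0.027, 0.025, -0.999]]
contact_force: [-0.1, 0.4, -1.0]
width: 0.0641
```

```bash
python3 - <<'E'
from h import *
shot('scene','pics/s10.png');shot('top','pics/t10.png')
_,_,s=cam('scene');_,_,t=cam('top')
cv2.imwrite('pics/c10t.png',cv2.resize(t[130:270,300:500,::-1],None,fx=4,fy=4,interpolation=2))
E
```

```text
(no output)
```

View pics/c10t.png

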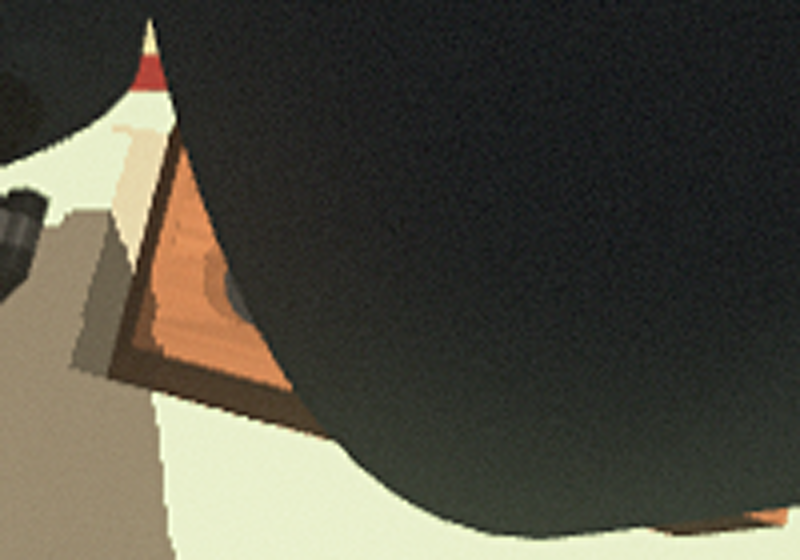

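View pics/s10.png

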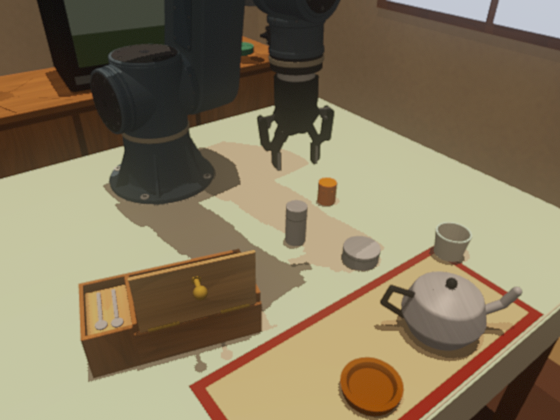

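The flap is open at (195,290) in the scene view, but the arm hides the tin from the top camera. I'll move it farther left.

>>> move_arm --jaw '[0.75, 0.75, 0.75, 0.75, 0.75]' --pt "10 40 0" --pt "10 45 0" --pt "10 45 0" --pt "10 45 0" --pt "10 30 0" --turn '[0, 0, 0, 0, 0]'

```text
clock: 17.6
tool_pos: [0.5129, 0.2788, 0.2615]
eef_rot: [[-0.954, 0.298, 0.037], [0.298, 0.954, 0.018], [-0.03, 0.028, -0.999]]
contact_force: [-0.4, -0.2, 0.3]
width: 0.0639
```

```bash
python3 - <<'E'
from h import *
shot('top','pics/t11.png')
_,_,t=cam('top')
cv2.imwrite('pics/c11t.png',cv2.resize(t[130:270,300:500,::-1],None,fx=4,fy=4,interpolation=2))
E
```

```text
(no output)
```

View pics/c11t.png

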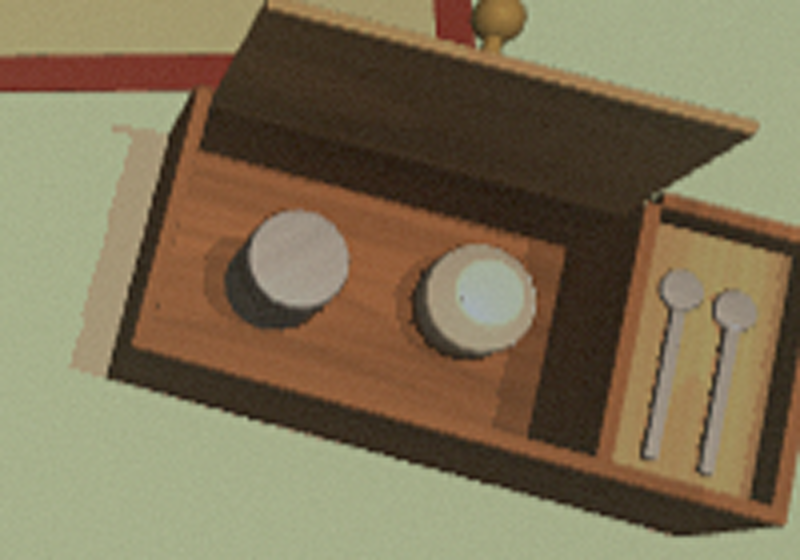

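The top view shows the tin's round lid at crop (298,260), upright on the floor beside the sugar pot at (478,300). The flap stands open and the arm is clear.

```bash
python3 - <<'E'
from plant import robot
print(robot.hand_in())
E
```

```text
the job is handed in; nothing more can be done
None
```

I lifted the flap by its knob to about 1.7 rad and let go. It fell back on its stop and stayed open. I then picked up the small steel tin, set it down on the lower tier's floor until I felt contact, released it and moved the arm clear. The job was handed in at about 17.7 s of the 64 s allowed.

- **Final check:** the last top view shows the tin upright beside the sugar pot, not touching it or the walls. The flap is standing open and the arm is clear of the chest. The orange look-alike, the other two tins and the cup were not touched.
- **Forces:** the highest tool force I read was about 23 N, when the tin met the floor.
- **Small disagreements:**
  - The gripper read 19.9 mm closing on the 22 mm knob, and the hand rose about 4 mm as it closed. The knob still held through the lift.
  - The tool's tilt drifted to about 2 degrees over the run, with no visible effect on the tin.
  - The tin met the floor about 1 mm lower than I had computed.

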